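# Line up the ink bottles and present the knobbed jar

## Task

Get the desk caddy ready for filling pens: push the two loose ink bottles, one after the other, into single file between the lane's straight guide rails, sliding them upright on the desk without lifting or tipping them. Then turn the caddy's turntable until the jar with the knob on its lid faces straight down the lane, and finish while still holding on to the turntable or its jar so that it stays put. Leave the other things on the desk alone.

Things in the scene. Friction and masses are not known exactly. Their poses are not given: they have to be found in the camera images.
- caddy: fixed part of the revolving desk caddy, screwed down: a round aluminium plinth 200 mm across, 14 mm high, with the bottle lane on its front side. Origin: on the turntable's axis, at desk level. Its +y axis points out along the lane's middle line (the caddy's front), z up. The plinth closes the lane's inner end at y = 100 mm.
- lane (a point): desk-level point on the lane's middle line, where the straight rails end (y = 200 mm from the caddy's axis). The lane is bare desk between two aluminium guide rails 14 mm high, 8 mm thick, 48 mm apart inside; straight from the plinth (y = 100 mm) to here, then flaring out by 35 degrees to an open mouth about 93 mm wide at y = 230 mm. Axes as the caddy's.
- carousel (a joint): angle of the turntable (wooden disc 190 mm across, top 23 mm above the desk, carrying four white pots a quarter turn apart, each centred 60 mm from the axis). 0 = the knobbed jar is exactly at the front, on the lane's middle line; positive = counter-clockwise from above, rad. Turns from -3.1 to 3.1 with slight friction (under 1 N at the jar) and stays where it is left.
- jar_knob (a point): centre of the jar's knob, 111 mm above the desk, 60 mm from the axis. The jar is the tallest pot and the only one with a knob on its lid: white, fixed to the turntable, 54 mm across, lid top 96 mm above the desk; the upright round wooden knob is 24 mm across and reaches from 96 to 126 mm. The other pots (two with flat lids, one open with pencils) end below 110 mm above the desk.
- ink_a_mid (a point): one of the two bottles: squat amber ink bottle with a black screw cap, standing loose on the desk: body 40 mm across and 42 mm high, cap 28 mm across, 60 mm high in all, about 120 g. This point is its centre, 30 mm above its underside; z points up its axis.
- ink_b_mid (a point): the other bottle, just like the first: squat amber ink bottle with a black screw cap, standing loose on the desk: body 40 mm across and 42 mm high, cap 28 mm across, 60 mm high in all, about 120 g. This point is its centre, 30 mm above its underside; z points up its axis.
- stapler: bystander: black desk stapler, 130 x 34 mm, 44 mm high. Origin: centre of its underside.
- tape: bystander: black tape dispenser, 140 x 50 mm, 78 mm high. Origin: centre of its underside.
- mug: bystander: white mug, 80 mm across, 90 mm high. Origin: centre of its underside.
- paperweight: bystander: round marble paperweight, 60 mm across, 34 mm high. Origin: centre of its underside.
- mouse: bystander: white computer mouse on a black mat, 100 x 58 mm, 29 mm high. Origin: centre of its underside.
- eraser: bystander: small black eraser, 55 x 22 mm, 13 mm high. Origin: centre of its underside.
- glue: bystander: upright slim glue stick (not an ink bottle), 28 mm across, 98 mm high. Origin: centre of its underside.
- notebook: bystander: dark closed notebook, 154 x 214 mm, 17 mm thick. Origin: centre of its underside.
Things that resemble listed ones, but are neither listed nor needed, are in the scene too. Leave any blue look-alike of the part that bears ink_a_mid alone. What is shaped like the part that bears ink_b_mid but yellow is not meant.

How it is judged:
By the outcome, as a careful person would: the job done as asked, in the order asked, and still so for the second after the job is handed in, while the arm keeps its last pose, push and grip.
It also fails if it takes over 67 s, if anything falls off the work surface, if the arm or the gripper's body presses on something with over 40 N, if the wrist force passes 120 N, or if a joint passes its speed limit or range.

## Robot

A 6-joint arm with a two-finger parallel gripper is mounted at the origin on the work surface. World frame = base frame: x ahead of the robot, y to its left, z up, the work surface at z = 0. Lengths are in m, angles in degrees, forces in N, time in s.
With the tool pointing down it reaches from about 0.25 to 0.725 m from the base axis. Payload 9.7 kg.
Tool frame: the origin (TCP) lies midway between the tips of the shut fingers; the grasp point (between the pads) lies bot.hold_point_z behind it (bot.hold_point_z is the distance from the TCP to the grasp point, in m); z points along the fingers, y is the line along which they close (so a half turn about z gives the same grasp; the last joint's range is limited). The gripper opens to 85 mm and grips with 20 to 120 N. Pads are 22 mm wide; open, the fingers measure 114 mm over their backs; the gripper's body (76 mm by 85 mm) begins 54 mm behind the grasp point. The pads swing forward as they close: fully open they stand 13 mm farther back than shut.
Start: joints at [70.13, 4.979, 10.078, 95.1, 0, 90], TCP at [0.187, 0.517, 0.231] pointing down, gripper open.
Joint ranges: [-179.16, 179.16], [-48.56, 103.87], [-65.8, 70.77], [-126.05, 130.52], [-82.76, 87.17], [-180, 180]. Speed limits (degrees/s): [127.2, 127.2, 147.25, 180, 180, 180].

## Interface

Orientations are given as [roll, pitch, yaw] about the fixed x, y, z axes, in that order (R = Rz(yaw) Ry(pitch) Rx(roll)).
In Python, from workcell import bot, camera, camera_model, ticket gives the robot as it stands.
- The arm moves only by the tool send_rows, never from a script. Its argument "targets" is text: rows parted by semicolons, each of 5 numbers parted by spaces: the shift along the tool's x, y, z in mm, then the turn about the tool's z in degrees, then the closure in counts, from 0 (fully open) to 255 (shut). A call has 1 to 20 rows; each row is the pose to reach, as a shift and turn from the pose commanded when the call began, along the tool's axes at that moment; what a row does not reach only later rows make up. A row lasts 1/8 s, in which the tool goes at most 62.5 mm and 10.7 degrees, less where a joint would pass 70% of its speed; a pose out of reach is approached as far as the arm can. A call with a gripper value outside its range is refused whole. The fingers move at their own pace and stop on an object; "newtons" is the grip in N (left out, the last holds). Time passes only in rows, so rows that repeat a pose let the fingers close. It gives the time, the measured TCP pose, the force, the opening and the grip force at its end, in the units of the state.
- bot.get_obs(): the state, without advancing time (a new reading comes with each control period).
- camera(name): name is "scene" or "top"; returns the picture (384x512x3 uint8, blue, green, red); there is no depth.
- camera_model(name): a dict with "K" (3x3 intrinsics, pixels), "dist_coeffs" ([k1, k2, p1, p2, k3] as OpenCV has them; the pictures are not rectified), "pose" (4x4, takes a point from camera to world coordinates). Camera axes: x right, y down, z forward; pixel columns grow to the right and rows downward; lengths in m; the calibration is good to about 2 mm. A picture is of the moment at which its call begins. camera_model takes no time and is no camera call.
- ticket.job_done(): hands the job in; it is judged then, once.
The state is a dict: "time": time; "q": joint angles; "qd": joint speeds; "joint_efforts": joint torques, N m; "ee_pos": TCP position; "tcp_rot": TCP orientation; "wrist_force": force on the tool from outside, world axes, zero at the start; "torque": the same for the moment, N m; "opening": finger opening in m; "grasp_force": force on a finger pad.
Only numpy, scipy, OpenCV 4.12 (cv2) and the standard library are available. Lean on these libraries where they do the work, as an engineer would, in place of code of your own. Each camera call takes 0.05 s, during which the arm holds its last target. There are 200 camera calls.

## Working session

There is one attempt and no reset: what is moved stays moved. The work goes in short steps, Python scripts to look and compute and a tool call to move; the robot and the scene stay as the last step left them, time stands still between calls to the robot, and variables do not carry over. Pictures are saved under pics/ and viewed, at most 10 in all, crops included, and the job is handed in when it is done.

Besides the shell and the picture viewer there is one more tool, called after "Call:" in YAML: its name, and indented under it one key for each argument. send_rows: Moves the arm, as the interface text tells. Its arguments: {"type":"object","properties":{"targets":{"type":"string"},"newtons":{"type":"number"}},"required":["targets"]}

```bash
mkdir -p pics
cat > h.py <<'E'
import numpy as np, cv2
from workcell import bot, camera, camera_model, ticket
def ray(name,uv,z):
    m=camera_model(name);K=np.array(m["K"],float);d=np.array(m["dist_coeffs"],float);T=np.array(m["pose"],float)
    p=cv2.undistortPoints(np.array(uv,float).reshape(-1,1,2),K,d).reshape(-1,2)
    v=np.c_[p,np.ones(len(p))]@T[:3,:3].T;o=T[:3,3]
    return o+v*((z-o[2])/v[:,2])[:,None]
def proj(name,P):
    m=camera_model(name);T=np.linalg.inv(np.array(m["pose"],float))
    return cv2.projectPoints(np.array(P,float).reshape(-1,1,3),cv2.Rodrigues(T[:3,:3])[0],T[:3,3],np.array(m["K"],float),np.array(m["dist_coeffs"],float))[0].reshape(-1,2)
E
python3 - <<'E'
from h import *
for n in("scene","top"):
    i=camera(n);cv2.imwrite(f"pics/{n}0.png",i);cv2.imwrite(f"pics/{n}0v.png",cv2.resize(i,(800,600),interpolation=cv2.INTER_CUBIC))
    print(n,np.round(camera_model(n)["pose"],3).tolist(),camera_model(n)["K"])
print(bot.get_obs(),bot.hold_point_z)
E
```

```text
scene [[-0.685, 0.44, -0.58, 1.474], [0.728, 0.412, -0.548, 0.837], [-0.002, -0.798, -0.603, 1.019], [0.0, 0.0, 0.0, 1.0]] [[464.10925844   0.         253.425767  ]
 [  0.         464.10925844 193.19869797]
 [  0.           0.           1.        ]]
top [[0.021, -0.995, 0.098, 0.455], [-1.0, -0.022, -0.004, 0.013], [0.006, -0.098, -0.995, 1.255], [0.0, 0.0, 0.0, 1.0]] [[349.89000747   0.         254.54827555]
 [  0.         349.89000747 189.87631314]
 [  0.           0.           1.        ]]
{'time': 0.1, 'q': array([7.01309732e+01, 5.01052010e+00, 1.00383119e+01, 9.51017218e+01,
       6.35070854e-04, 8.99997505e+01]), 'qd': array([ 0.00270046, -0.1559101 ,  0.09543618, -0.13531772, -0.02891425,
       -0.05717577]), 'joint_efforts': array([ 1.12208461e-03, -5.21562266e+01,  4.65654266e+01,  1.59193785e-02,
        1.13847780e-04,  1.41876288e-05]), 'ee_pos': array([0.18685042, 0.51705102, 0.2306232 ]), 'tcp_rot': array([-1.79926070e+02, -6.35392287e-04,  1.60131222e+02]), 'wrist_force': array([-0.07094788,  0.29620992,  0.17369334]), 'torque': array([ 0.01585668, -0.02346165,  0.00343239]), 'grasp_force': 0.0, 'opening': 0.08548900238550157} 0.0187
```

View pics/top0v.png

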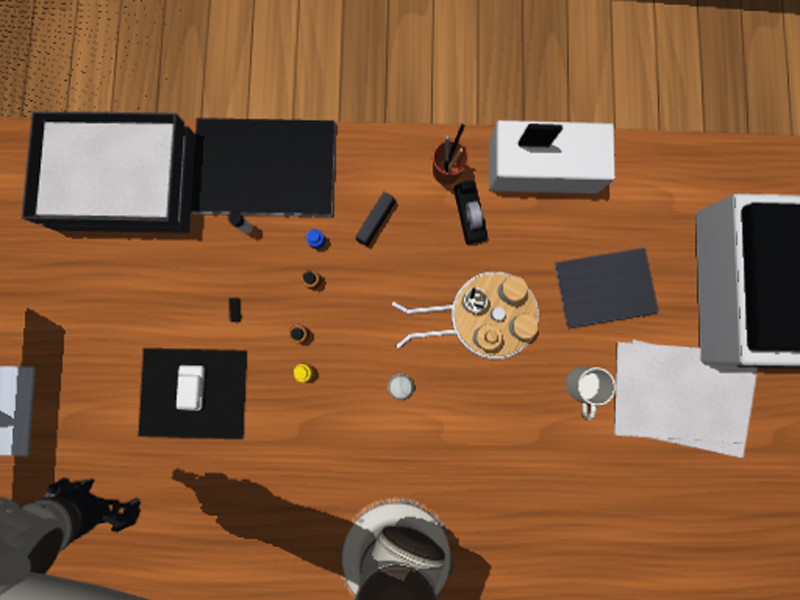

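View pics/scene0v.png

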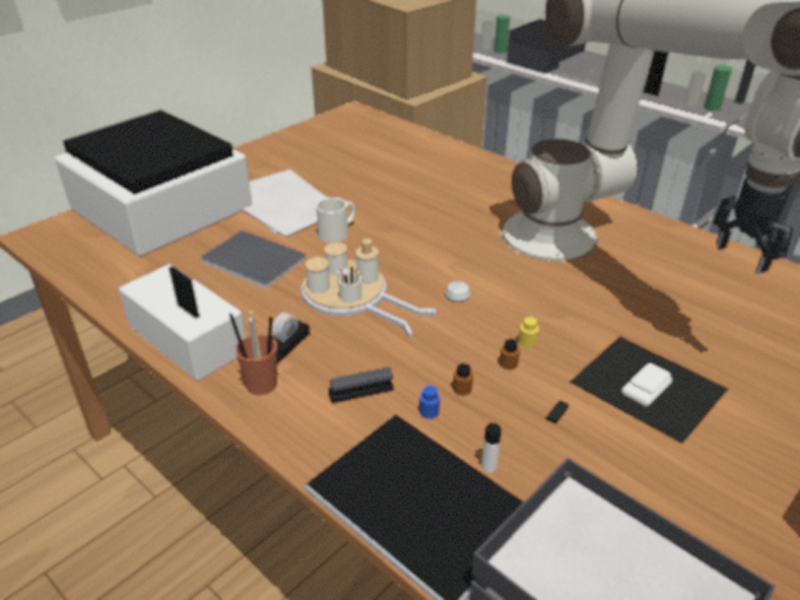

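Top view (800x600 pixels): there are four bottles. Amber ones are at (312,280) and (300,334), the blue look-alike is at (316,239), and the yellow look-alike is at (303,373). The glue stick is at (240,222). The lane opens left, with its mouth near (398,325). The caddy axis is near (497,314) and the knobbed jar near (490,338). I choose the two amber bottles and check them in a close crop.

Run:
```python
from h import *
i=cv2.imread("pics/top0.png")
c=i[140:255,180:355];cv2.imwrite("pics/c1.png",cv2.resize(c,None,fx=4.5,fy=4.5,interpolation=cv2.INTER_CUBIC))
g=i.max(2)
def blobs(n,m,lo,hi,z):
    k,l,s,ce=cv2.connectedComponentsWithStats(m.astype(np.uint8))
    for j in range(1,k):
        if lo<=s[j,4]<=hi: print(n,s[j].tolist(),ce[j].round(1).tolist(),ray("top",ce[j],z).round(4).tolist())
m=np.zeros(g.shape,bool);m[140:255,170:240]=1
blobs("cap",(g<60)&m,10,200,.06)
h=cv2.cvtColor(i,cv2.COLOR_BGR2HSV)
blobs("blue",(h[...,0]>100)&(h[...,0]<130)&(h[...,1]>120)&m,10,400,.03)
blobs("yel",(h[...,0]>22)&(h[...,0]<35)&(h[...,1]>150)&m,10,400,.03)
m2=np.zeros(g.shape,bool);m2[165:240,240:352]=1
blobs("white",(h[...,1]<60)&(h[...,2]>120)&m2,8,3000,.014)
```

```text
cap [228, 145, 12, 13, 59] [234.9, 152.3] [[0.7025, 0.0795, 0.06]]
cap [200, 152, 9, 8, 24] [205.2, 156.7] [[0.6848, 0.182, 0.06]]
cap [194, 174, 8, 8, 44] [197.8, 177.5] [[0.6117, 0.2049, 0.06]]
cap [198, 177, 8, 8, 21] [202.9, 181.1] [[0.5994, 0.1867, 0.06]]
cap [186, 210, 8, 7, 42] [189.7, 213.4] [[0.4878, 0.2277, 0.06]]
cap [193, 211, 5, 9, 15] [195.8, 215.4] [[0.4814, 0.2068, 0.06]]
blue [196, 147, 12, 12, 110] [201.6, 152.6] [[0.7052, 0.1995, 0.03]]
yel [188, 233, 12, 11, 111] [193.5, 238.1] [[0.4031, 0.2167, 0.03]]
white [251, 174, 87, 56, 420] [286.7, 206.0] [[0.5228, -0.107, 0.014]]
white [296, 185, 16, 15, 79] [302.8, 193.7] [[0.5677, -0.164, 0.014]]
white [305, 184, 5, 4, 9] [307.0, 185.2] [[0.5985, -0.1787, 0.014]]
white [315, 197, 8, 8, 58] [318.6, 200.4] [[0.5451, -0.2205, 0.014]]
white [344, 198, 1, 9, 9] [344.0, 202.0] [[0.5413, -0.3114, 0.014]]
```

View pics/c1.png

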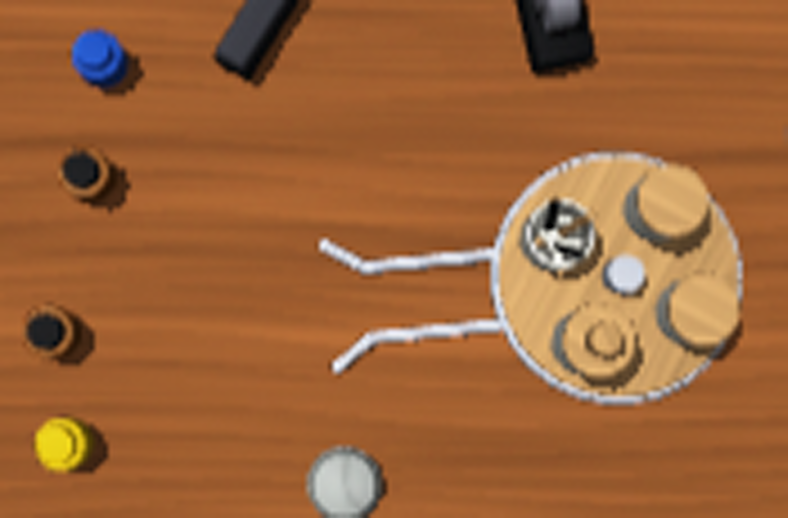

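Run:
```python
from h import *
f=lambda u,v,z:ray("top",[[u/4.5+180-.4,v/4.5+140-.4]],z)[0]
C=f(616.5,277.5,.014);k=f(606,339,.126)
U=[f(*p,.014) for p in[(322,243),(365,268),(492,253)]];L=[f(*p,.014) for p in[(337,368),(375,338),(500,325)]]
for n,p in[("C",C),("knob",k),*zip("abcdef",U+L)]:print(n,p.round(4),np.round(np.linalg.norm((p-C)[:2]),4))
mid=[(u+l)/2 for u,l in zip(U,L)]
d=(mid[1]-C)[:2];print("mid",np.round(mid,4).tolist())
for a,b in[(C,mid[1]),(mid[2],mid[1]),(U[2],U[1]),(L[2],L[1])]:print(np.degrees(np.arctan2(*(b-a)[1::-1])))
q=(k-C)[:2];print("knob ang",np.degrees(np.arctan2(q[1],q[0])),"lane",np.degrees(np.arctan2(d[1],d[0])))
print("paperweight",f(344,483,.034),"stapler end",f(245,78,.02),f(218,55,.02))
```

```text
C [ 0.5418 -0.2134  0.014 ] 0.0
knob [ 0.4896 -0.1856  0.126 ] 0.0591
a [0.5641 0.0201 0.014 ] 0.2346
b [ 0.545  -0.0143  0.014 ] 0.1991
c [ 0.5591 -0.1145  0.014 ] 0.1003
d [0.4659 0.0062 0.014 ] 0.2323
e [ 0.49   -0.0232  0.014 ] 0.1971
f [ 0.5023 -0.1215  0.014 ] 0.1
mid [[0.515, 0.0131, 0.014], [0.5175, -0.0187, 0.014], [0.5307, -0.118, 0.014]]
97.11413927430134
97.57424103663047
97.99527714746056
97.14395183707782
knob ang 151.9521566152725 lane 97.11413927430134
paperweight [ 0.3778535  -0.00098262  0.034     ] stapler end [0.69393136 0.08428994 0.02      ] [0.71204564 0.10630669 0.02      ]
```

Crop: the amber bodies with black caps at crop pixels (82,171) and (46,330) are clearly the right ones. The blue (98,57) and yellow (62,444) bottles are look-alikes. The lane is at bearing 97.3°, and the rails and plinth measure as specified (bend at 0.198, plinth 0.100, knob radius 0.059). Plan: push with the half-open fingers acting as a cradle, held above the rails. Bottle B goes first because it is almost on the lane line.

```bash
cat >> h.py <<'E'
from scipy.spatial.transform import Rotation as Ro
C=np.array([.5418,-.2134]);LA=97.3;u=np.array([np.cos(np.radians(LA)),np.sin(np.radians(LA))])
def lane(s,z,yaw=LA,off=0): p=C+s*u+off*np.array([u[1],-u[0]]);return [*p,z,yaw]
def rows(T):
    o=bot.get_obs();R=Ro.from_euler('xyz',o["tcp_rot"],degrees=True).as_matrix();y0=o["tcp_rot"][2]
    print("t",o["time"],o["ee_pos"].round(4),o["tcp_rot"].round(1),"open",round(o["opening"],4),"F",o["wrist_force"].round(1))
    for t in T:
        d=R.T@(np.array(t[:3])-o["ee_pos"])*1000;print(np.round(d,0),"turn",round(-((t[3]-y0+180)%360-180),1))
E
python3 - <<'E'
from h import *
rows([lane(.495,.2),lane(.495,.02)])
E
```

```text
t 0.1 [0.1869 0.5171 0.2306] [-179.9   -0.   160.1] open 0.0855 F [-0.1  0.3  0.2]
[-356. -126.   31.] turn 62.8
[-356. -126.  211.] turn 62.8
```

Call:
send_rows:
  targets: "-50 -18 4 9 165; -102 -36 9 18 165; -153 -54 13 27 165; -204 -72 18 36 165; -254 -90 22 45 165; -305 -108 27 54 165; -356 -126 31 62.8 165; -356 -126 31 62.8 165; -356 -126 80 62.8 165; -356 -126 130 62.8 165; -356 -126 180 62.8 165; -356 -126 200 62.8 165; -356 -126 200 62.8 165"

```text
time: 1.72
ee_pos: [0.4772, 0.2777, 0.0296]
tcp_rot: [-179.8, 0.1, 97.4]
wrist_force: [0.1, -0.2, 0.0]
opening: 0.0306
grasp_force: 0.0
```

Run:
```python
from h import *
rows([lane(.495,.02),lane(.46,.02),lane(.155,.02)])
i=camera("top");cv2.imwrite("pics/t2.png",cv2.resize(i[130:260,150:310],None,fx=4.5,fy=4.5,interpolation=cv2.INTER_CUBIC))
```

```text
t 1.725 [0.4772 0.2777 0.0296] [-1.798e+02  1.000e-01  9.740e+01] open 0.0306 F [ 0.1 -0.2  0. ]
[-0.  2. 10.] turn 0.1
[-35.   2.  10.] turn 0.1
[-340.    1.   10.] turn 0.1
```

View pics/t2.png

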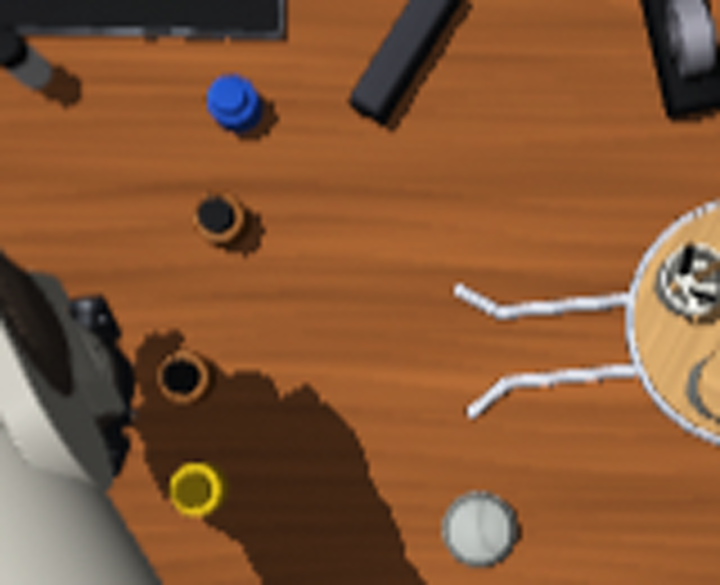

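The gripper sits directly behind bottle B (crop px (183,377)); nothing has moved.

Call:
send_rows:
  targets: "0 2 10 0 165; -12 2 10 0 165; -20 2 10 0 165; -28 2 10 0 165; -38 2 10 0 165; -48 2 10 0 165; -60 2 10 0 165; -72 2 10 0 165; -84 2 10 0 165; -96 2 10 0 165; -108 2 10 0 165; -120 2 10 0 165; -132 2 10 0 165; -144 2 10 0 165; -156 2 10 0 165; -168 2 10 0 165; -178 2 10 0 165; -186 2 10 0 165; -190 2 10 0 165; -190 2 10 0 165"

```text
time: 4.28
ee_pos: [0.5051, 0.0893, 0.0212]
tcp_rot: [-180.0, 0.0, 97.3]
wrist_force: [-0.4, -0.7, -0.3]
opening: 0.0299
grasp_force: 0.0
```

Run:
```python
from h import *
rows([lane(.155,.02)])
i=camera("scene");c=proj("scene",[[.515,0.05,.03]])[0].astype(int);print(c)
x,y=c;cv2.imwrite("pics/t3.png",cv2.resize(i[max(0,y-75):y+75,max(0,x-100):x+100],None,fx=4,fy=4,interpolation=cv2.INTER_CUBIC))
```

```text
t 4.275 [0.5051 0.0893 0.0212] [-180.     0.    97.3] open 0.0299 F [-0.4 -0.7 -0.3]
[-150.   -2.    1.] turn 0.0
[278 205]
```

View pics/t3.png

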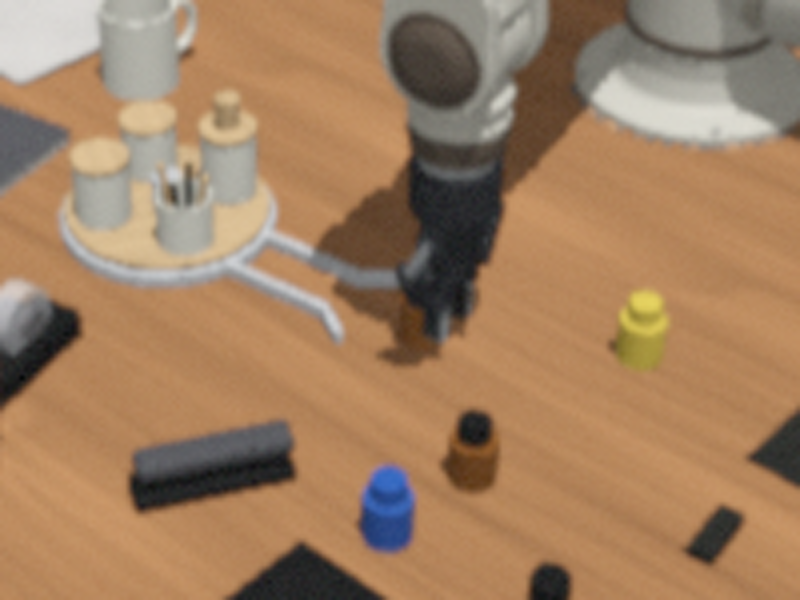

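The bottle (crop px (412,325)) is upright in the cradle and just outside the lane mouth.

Call:
send_rows:
  targets: "-6 -1 1 0 165; -14 -2 1 0 165; -23 -2 1 0 165; -32 -2 1 0 165; -41 -2 1 0 165; -50 -2 1 0 165; -59 -2 1 0 165; -68 -2 1 0 165; -77 -2 1 0 165; -86 -2 1 0 165; -95 -2 1 0 165; -104 -2 1 0 165; -113 -2 1 0 165; -121 -2 1 0 165; -129 -2 1 0 165; -136 -2 1 0 165; -142 -2 1 0 165; -147 -2 1 0 165; -149 -2 1 0 165; -149 -2 1 0 165"

```text
time: 6.82
ee_pos: [0.5222, -0.0586, 0.0203]
tcp_rot: [-180.0, 0.0, 97.3]
wrist_force: [1.0, -0.2, -0.6]
opening: 0.0304
grasp_force: 0.0
```

Run:
```python
from h import *
# approach for A: direction from A to (lane s=.26)
A=np.array([.612,.205]);d=lane(.27,0)[:2]-A;d/=np.linalg.norm(d);yaw=(np.degrees(np.arctan2(d[1],d[0]))+180)%360
print(d,yaw); p=A-d*.05
rows([lane(.185,.02),lane(.185,.12),[*p,.12,yaw],[*p,.02,yaw]])
```

```text
[-0.57014586 -0.82154349] 55.2396023810863
t 6.825 [ 0.5222 -0.0586  0.0203] [-180.     0.    97.3] open 0.0304 F [ 1.  -0.2 -0.6]
[29. -0.  0.] turn 0.0
[  29.   -0. -100.] turn 0.0
[ 287.  156. -100.] turn 42.1
[287. 156.   0.] turn 42.1
```

Call:
send_rows:
  targets: "15 0 0 0 165; 32 0 0 0 165; 32 0 -50 0 165; 35 0 -100 0 165; 80 28 -100 8 165; 125 56 -100 16 165; 170 84 -100 24 165; 215 112 -100 32 165; 255 138 -100 40 165; 287 156 -100 42 165; 287 156 -100 42 165; 287 156 -50 42 165; 287 156 -5 42 165; 287 156 0 42 165; 287 156 0 42 165"

```text
time: 8.7
ee_pos: [0.6404, 0.2463, 0.0218]
tcp_rot: [180.0, -0.0, 55.3]
wrist_force: [0.0, -0.5, -0.3]
opening: 0.0301
grasp_force: 0.0
```

Run:
```python
from h import *
i=camera("top")
g=i.max(2);m=np.zeros(g.shape,bool);m[160:225,180:300]=1
k,l,s,ce=cv2.connectedComponentsWithStats(((g<60)&m).astype(np.uint8))
for j in range(1,k):
    if 10<s[j,4]<200: q=ray("top",ce[j],.06)[0][:2];e=q-C;print(s[j].tolist(),ce[j].round(1),q.round(4),"s",e@u,"off",e@[u[1],-u[0]])
cv2.imwrite("pics/t4.png",cv2.resize(i[130:250,160:330],None,fx=4.5,fy=4.5,interpolation=cv2.INTER_CUBIC))
A=np.array([.612,.205]);yaw=55.2;d=-np.array([np.cos(np.radians(yaw)),np.sin(np.radians(yaw))])
E27=lane(.27,0)[:2]
rows([[*(A-d*.025),.02,yaw]]+[[*(E27-d*.025),.02,yaw],lane(.295,.02),lane(.195,.02)])
```

```text
[187, 160, 9, 13, 57] [190.5 165.1] [0.6543 0.2317] s 0.42720895068517123 off 0.16809844241188354
[194, 170, 29, 3, 78] [208.3 171. ] [0.6351 0.1693] s 0.36779069583281804 off 0.14114187276886306
[194, 174, 8, 8, 47] [197.6 177.3] [0.6122 0.2054] s 0.4064305887896165 off 0.12301002478400629
[196, 176, 11, 9, 26] [202.7 181. ] [0.6    0.1875] s 0.390256226228878 off 0.10866587361093083
[203, 194, 25, 3, 45] [214.  195.3] [0.5514 0.1471] s 0.3563171708626147 off 0.05528391303021531
[277, 201, 8, 8, 51] [280.5 204.6] [ 0.5246 -0.0814] s 0.13314169405877155 off -0.00027670842904854395
t 8.75 [0.641  0.2465 0.0228] [ 1.799e+02 -1.000e-01  5.530e+01] open 0.0299 F [ 0.6 -0.1  0.7]
[-26.  -0.   3.] turn 0.1
[-209.   -1.    2.] turn 0.1
[-215.  -17.    2.] turn -42.0
[-290.   50.    2.] turn -42.0
```

View pics/t4.png

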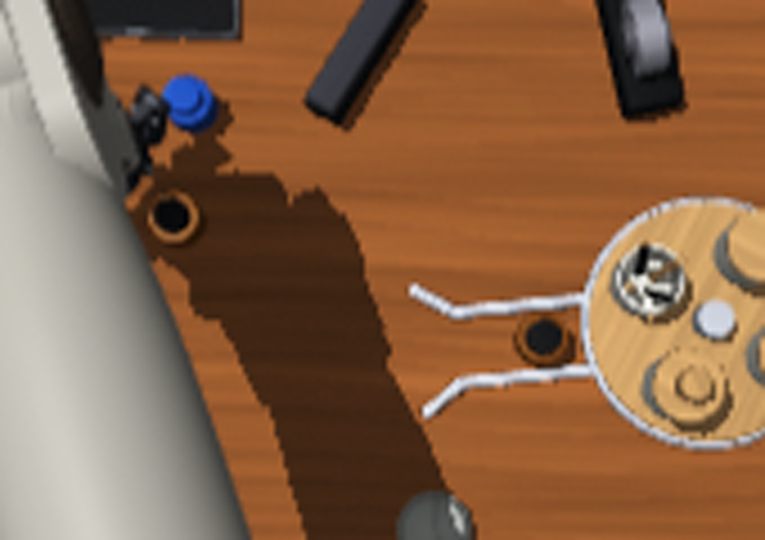

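Bottle B stands on the lane's middle line at crop px (543,338), s=0.133, offset 0. The tool is behind bottle A (173,216) and clear of the blue one (190,102).

Call:
send_rows:
  targets: "-8 0 2 0 165; -16 0 2 0 165; -24 0 2 0 165; -32 0 2 0 165; -41 0 2 0 165; -50 0 2 0 165; -60 0 2 0 165; -70 0 2 0 165; -80 0 2 0 165; -90 0 2 0 165; -100 0 2 0 165; -110 0 2 0 165; -120 0 2 0 165; -130 0 2 0 165; -140 0 2 0 165; -150 0 2 0 165; -158 0 2 0 165; -164 0 2 0 165; -168 0 2 0 165; -168 0 2 0 165"

```text
time: 11.25
ee_pos: [0.5445, 0.1076, 0.0181]
tcp_rot: [-180.0, 0.0, 55.3]
wrist_force: [0.3, -0.0, -0.9]
opening: 0.0303
grasp_force: 0.0
```

Run:
```python
from h import *
o=bot.get_obs();y=np.radians(o["tcp_rot"][2]);d=-np.array([np.cos(y),np.sin(y)])
b=o["ee_pos"][:2]+.023*d; e=b-C; print("bottle est s,off",e@u,e@[u[1],-u[0]])
# control point: where current heading meets the lane line
M=np.c_[d,-u];t,s=np.linalg.solve(M,C-b);print("meets s",s,t)
P0,P1,P2=b,C+s*u,C+(s-.05)*u;T=[]
for k in np.linspace(0,1,10)[1:]:
    p=(1-k)**2*P0+2*k*(1-k)*P1+k*k*P2;v=(1-k)*(P1-P0)+k*(P2-P1);v/=np.linalg.norm(v)
    T.append([*(p-.023*v),.02,np.degrees(np.arctan2(-v[1],-v[0]))])
rows(T+[lane(.225,.02),lane(.198,.02)])
```

```text
bottle est s,off 0.3009923514349444 0.028059043299853155
meets s 0.2698120171086474 0.04194667042332072
t 11.25 [0.5445 0.1076 0.0181] [-180.     0.    55.3] open 0.0303 F [ 0.3 -0.  -0.9]
[-9. -2. -2.] turn -5.1
[-19.  -2.  -2.] turn -10.3
[-28.  -2.  -2.] turn -15.4
[-38.  -1.  -2.] turn -20.5
[-47.   0.  -2.] turn -25.3
[-57.   3.  -2.] turn -29.9
[-66.   7.  -2.] turn -34.2
[-76.  12.  -2.] turn -38.3
[-85.  18.  -2.] turn -42.0
[-98.  30.  -2.] turn -42.0
[-118.   48.   -2.] turn -42.0
```

Call:
send_rows:
  targets: "-5 -1 -1 -2.5 165; -9 -2 -2 -5 165; -19 -2 -2 -10.3 165; -28 -2 -2 -15.4 165; -38 -1 -2 -20.5 165; -47 0 -2 -25.3 165; -57 3 -2 -30 165; -66 7 -2 -34 165; -76 12 -2 -38 165; -85 18 -2 -42 165; -91 24 -2 -42 165; -98 30 -2 -42 165; -104 36 -2 -42 165; -111 42 -2 -42 165; -116 46 -2 -42 165; -120 50 -2 -42 165; -121 51 -2 -42 165; -121 51 -2 -42 165"

```text
time: 13.5
ee_pos: [0.5178, -0.0207, 0.0203]
tcp_rot: [-180.0, 0.0, 97.3]
wrist_force: [0.0, 0.1, -0.2]
opening: 0.03
grasp_force: 0.0
```

Run:
```python
from h import *
rows([lane(.194,.02),lane(.23,.02),lane(.23,.18)])
i=camera("scene");c=proj("scene",[[.53,-0.08,.03]])[0].astype(int)
x,y=c;cv2.imwrite("pics/t5.png",cv2.resize(i[max(0,y-55):y+55,max(0,x-75):x+75],None,fx=5,fy=5,interpolation=cv2.INTER_CUBIC))
```

```text
t 13.5 [ 0.5178 -0.0207  0.0203] [-180.     0.    97.3] open 0.03 F [ 0.   0.1 -0.2]
[-0. -1.  0.] turn 0.0
[36. -1.  0.] turn 0.0
[  36.   -1. -160.] turn 0.0
```

View pics/t5.png

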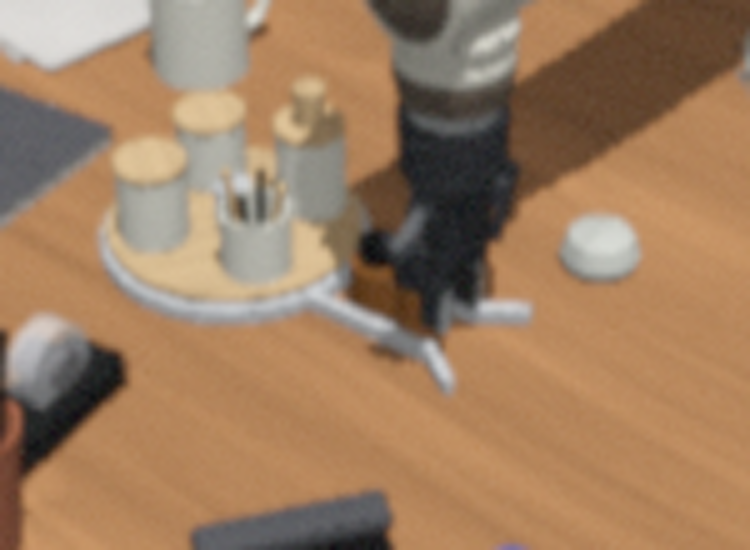

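Both bottles are upright in the lane. Next I back off, refine the caddy axis from the first picture, and locate the knob.

Call:
send_rows:
  targets: "15 0 0 0 165; 36 0 0 0 165; 36 0 -50 0 165; 36 0 -110 0 165; 36 0 -160 0 165; 36 0 -160 0 165"

```text
time: 14.3
ee_pos: [0.5148, 0.0162, 0.1848]
tcp_rot: [179.6, 0.0, 97.4]
wrist_force: [-0.2, -0.7, -1.3]
opening: 0.0301
grasp_force: 0.0
```

Run:
```python
from h import *
from scipy.optimize import least_squares
i=cv2.imread("pics/top0.png");h=cv2.cvtColor(i,cv2.COLOR_BGR2HSV)
ys,xs=np.nonzero((h[...,1]<70)&(h[...,2]>110))
P=ray("top",np.c_[xs,ys],.014)[:,:2];e=P-C;r=np.hypot(*e.T);s=e@u;o=e@[u[1],-u[0]]
w=h[ys,xs,2].astype(float)
m=(abs(r-.098)<.007)&~((s>.08)&(abs(o)<.04))
f=least_squares(lambda p:np.hypot(P[m,0]-p[0],P[m,1]-p[1])-p[2],[*C,.1],loss="soft_l1",f_scale=.002).x
print("circle",f.round(4),m.sum())
L=[]
for sg in(1,-1):
    k=(s>.108)&(s<.192)&(abs(o-sg*.028)<.008);c=np.polyfit(s[k],o[k],1);L.append(c);print(sg,c.round(4),k.sum(),np.polyval(c,[.0,.15]).round(4))
c=np.mean(L,0);ang=LA-np.degrees(np.arctan(c[0]));print("lane ang",ang,"off at s=0",c[1],"C from lane",C+c[1]*np.array([u[1],-u[0]]))
# bottles and knob now
i=camera("top");g=i.max(2);mm=np.zeros(g.shape,bool);mm[190:215,255:295]=1
k,l,st,ce=cv2.connectedComponentsWithStats(((g<60)&mm).astype(np.uint8))
for j in range(1,k):
    if 10<st[j,4]<200:q=ray("top",ce[j],.06)[0][:2]-C;print("cap",st[j].tolist(),q@u,q@[u[1],-u[0]])
cv2.imwrite("pics/t6.png",cv2.resize(i[165:240,240:350],None,fx=7,fy=7,interpolation=cv2.INTER_CUBIC))
```

```text
circle [ 0.5425 -0.2142  0.0974] 186
1 [0.009  0.0276] 66 [0.0276 0.0289]
-1 [ 0.0044 -0.0272] 69 [-0.0272 -0.0266]
lane ang 96.91663613175969 off at s=0 0.00017847454977025674 C from lane [ 0.54197703 -0.21337732]
cap [281, 190, 5, 22, 77] 0.12182826234315118 0.019150962942791366
```

View pics/t6.png

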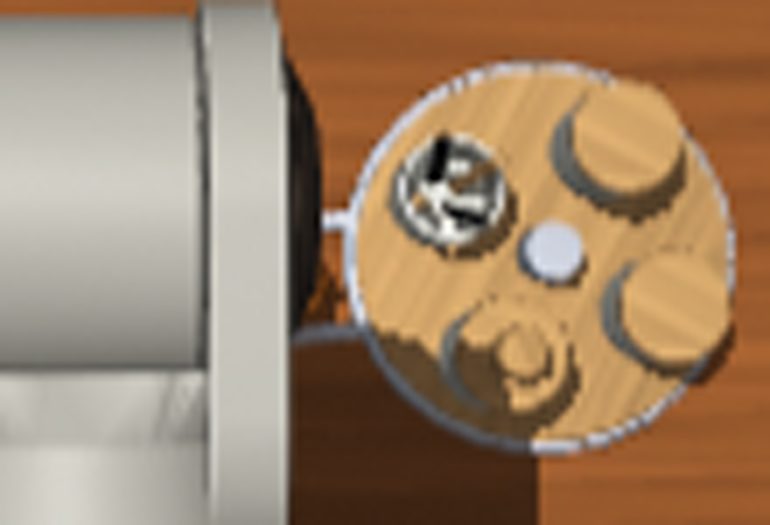

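The view confirms the knob at crop px (524,353), unmoved; the arm hides the bottles.

```bash
sed -i 's/^C=np.array.*LA=97.3/C=np.array([.542,-.2138]);LA=97.0/' h.py
python3 - <<'E'
from h import *
rows([[.4896,-.1856,.18,125],[.4896,-.1856,.101,125]])
E
```

```text
t 14.35 [0.514  0.016  0.1821] [179.8   0.   97.4] open 0.0303 F [-0.3  0.8 -0.3]
[-197.  -50.    2.] turn -27.6
[-197.  -50.   81.] turn -27.6
```

Call:
send_rows:
  targets: "-40 -10 0 -6 110; -90 -23 0 -13 110; -140 -35 0 -20 110; -185 -47 0 -26 110; -197 -50 0 -27.6 110; -197 -50 0 -27.6 110; -197 -50 40 -27.6 110; -197 -50 70 -27.6 110; -197 -50 80 -27.6 110; -197 -50 80 -27.6 110"

```text
time: 15.6
ee_pos: [0.4887, -0.1858, 0.1001]
tcp_rot: [-180.0, -0.0, 125.0]
wrist_force: [-0.5, -0.5, 0.5]
opening: 0.0484
grasp_force: 0.0
```

Call:
send_rows:
  targets: "0 0 0 0 255; 0 0 0 0 255; 0 0 0 0 255; 0 0 0 0 255; 0 0 0 0 255"
  newtons: 20

```text
time: 16.23
ee_pos: [0.4894, -0.1868, 0.1017]
tcp_rot: [179.9, 0.1, 124.9]
wrist_force: [-0.7, 1.8, 5.7]
opening: 0.0233
grasp_force: 20.4
```

Run:
```python
from h import *
o=bot.get_obs();print(o["grasp_force"],o["opening"])
p0=o["ee_pos"][:2]-C;r=np.hypot(*p0);a=np.degrees(np.arctan2(p0[1],p0[0]));print(r,a)
y=o["tcp_rot"][2]
rows([[*(C+(.06*k+r*(1-k))*np.array([np.cos(np.radians(t)),np.sin(np.radians(t))])),o["ee_pos"][2],y+t-a] for k,t in zip(np.linspace(0,1,13)[1:],np.linspace(a,LA,13)[1:])])
```

```text
20.426847338676453 0.023290832150914167
0.05913424128382717 152.8379975835372
t 16.225 [ 0.4894 -0.1868  0.1017] [1.799e+02 1.000e-01 1.249e+02] open 0.0233 F [-0.7  1.8  5.7]
[2. 4. 0.] turn 4.7
[4. 9. 0.] turn 9.3
[ 5. 13.  0.] turn 14.0
[ 6. 18.  0.] turn 18.6
[ 7. 23.  0.] turn 23.3
[ 7. 28.  0.] turn 27.9
[ 7. 33.  0.] turn 32.6
[ 7. 37.  0.] turn 37.2
[ 6. 42.  0.] turn 41.9
[ 4. 47.  0.] turn 46.5
[ 3. 51.  0.] turn 51.2
[ 1. 56.  0.] turn 55.8
```

Call:
send_rows:
  targets: "1 2 -1 2 255; 2 4 -2 4.7 255; 4 9 -2 9.3 255; 5 13 -2 14 255; 6 18 -2 18.6 255; 7 23 -2 23.3 255; 7 28 -2 27.9 255; 7 33 -2 32.6 255; 7 37 -2 37.2 255; 6 42 -2 41.9 255; 4 47 -2 46.5 255; 3 51 -2 51.2 255; 2 54 -2 54 255; 1 56 -2 55.8 255; 1 56 -2 55.8 255; 1 56 -2 55.8 255"

```text
time: 18.23
ee_pos: [0.5344, -0.1549, 0.1018]
tcp_rot: [180.0, 0.1, 69.1]
wrist_force: [3.2, -6.3, -7.4]
opening: 0.0233
grasp_force: 20.9
```

Run:
```python
from h import *
rows([lane(.06,.104)])
o=bot.get_obs();p=o["ee_pos"][:2]-C;print(o["grasp_force"],np.hypot(*p),np.degrees(np.arctan2(p[1],p[0])))
for n,P in(("scene",[.535,-.11,.05]),("top",[.535,-.14,.05])):
    i=camera(n);x,y=proj(n,[P])[0].astype(int);cv2.imwrite(f"pics/e_{n}.png",cv2.resize(i[y-50:y+50,x-65:x+65],None,fx=6,fy=6,interpolation=cv2.INTER_CUBIC));print(n,x-65,y-50)
```

```text
t 18.225 [ 0.5344 -0.1549  0.1018] [1.80e+02 1.00e-01 6.91e+01] open 0.0233 F [ 3.2 -6.3 -7.4]
[ 1.  0. -2.] turn -27.9
20.91562271118164 0.059388263258689934 97.37756823763466
scene 176 134
top 232 152
```

View pics/e_scene.png

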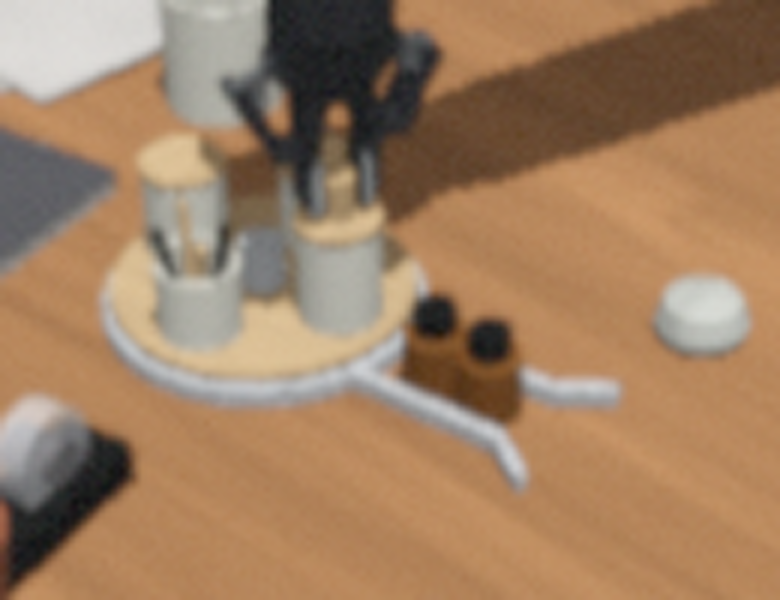

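View pics/e_top.png

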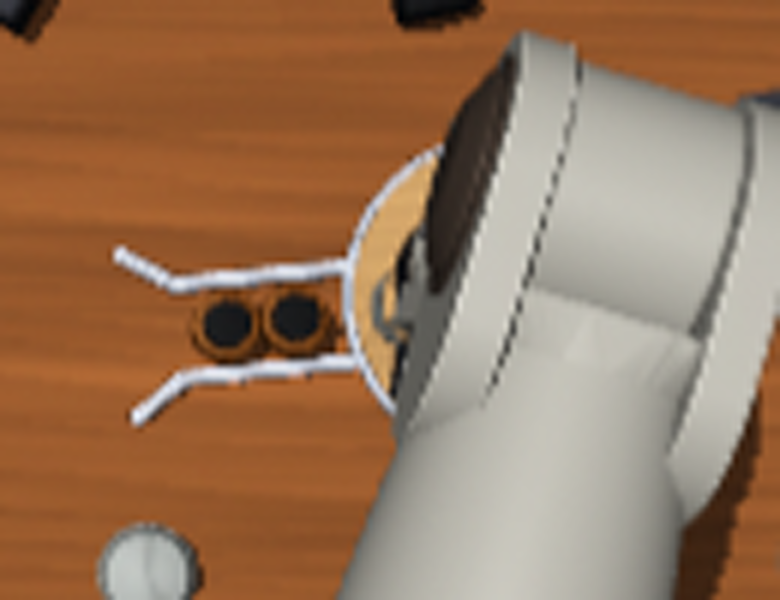

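Both bottles stand upright in single file, at top-crop px (228,323) and (295,317), between the straight rails. The jar faces the lane at (388,310). One quick numeric check of the turntable angle follows.

Run:
```python
from h import *
for a in(92,97,102):
    r=np.radians([a,a-90]);P=[[*(C+.06*np.array([np.cos(t),np.sin(t)])),z] for t,z in((r[0],.055),(r[1],.045))]
    print(a,((proj("scene",P)-[176,134]+.4)*6).round(0).tolist())
i=cv2.imread("pics/e_scene.png");h=cv2.cvtColor(i,cv2.COLOR_BGR2HSV)
for y,x0,x1 in((285,270,400),(295,270,400),(305,130,260),(315,130,260)):
    xs=np.nonzero(h[y,x0:x1,1]<70)[0]+x0;print(y,xs.min(),xs.max(),(xs.min()+xs.max())/2)
for p in [(228,323),(295,317)]:
    q=ray("top",[[p[0]/6+232-.4,p[1]/6+152-.4]],.06)[0][:2]-C;print(q@u,q@[u[1],-u[0]])
```

```text
92 [[334.0, 274.0], [193.0, 293.0]]
97 [[340.0, 270.0], [199.0, 296.0]]
102 [[345.0, 266.0], [206.0, 299.0]]
285 270 383 326.5
295 270 384 327.0
305 154 244 199.0
315 155 245 200.0
0.17106869643882397 -0.00031132338554755543
0.1327021068353532 -0.0007447986975644118
```

The pencil pot's centre matches a turntable bearing of about 97.3°, which agrees with the lane. The bottles are at s = 0.133 and 0.171, on the middle line. I'm handing it in with the knob still held.

```bash
python3 -c "
from workcell import ticket
print(ticket.job_done())"
```

```text
the job is handed in; nothing more can be done
None
```

I've handed the job in: both amber bottles stand upright in single file between the straight rails, and the knobbed jar faces down the lane to within about 1° by camera, with its knob still held by the gripper.

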